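Set out threads and wax on the thread tray

ROBOT

A 6-joint arm with a two-finger parallel gripper is mounted at the origin on a cart in front of the work surface, level with it; the furniture and walls round the work are solid. World frame = base frame: x ahead of the robot, y to its left, z up, the work surface at z = 0. Lengths are in m, angles in rad, forces in N, time in s.
With the tool pointing down it reaches from about 0.35 to 0.925 m from the base axis. Payload 6.4 kg.
Tool frame: the origin (TCP) lies midway between the tips of the shut fingers; the grasp point (between the pads) lies 19 mm behind it; z points along the fingers, y is the line along which they close (so a half turn about z gives the same grasp; the last joint's range is limited). The gripper opens to 94 mm and grips with 3 to 60 N. Pads are 16 mm wide; open, the fingers measure 119 mm over their backs; the gripper's body (75 mm by 177 mm) begins 78 mm behind the grasp point.
Start: joints at [-1.323, 0.245, 1.558, -0, 1.339, -0.174], TCP at [0.266, -0.593, 0.174] pointing down, gripper open.
Joint ranges: [-3.13, 3.13], [-1.02, 2.26], [0.13, 2.54], [-0.95, 4.09], [0.21, 2.88], [-2.74, 2.74]. Speed limits (rad/s): [2.57, 2.57, 3.14, 3.14, 3.14, 3.14].

INTERFACE

Orientations are given as a unit quaternion [x, y, z, w].
In Python, from rig import manip, optics gives the robot as it stands.
- The arm moves only by the shell command python3 -m pendant 'ROWS'. ROWS is JSON, a list of rows, each an object with "linear": the shift along the world's x, y, z as a fraction of full scale, a list of three; "yaw": the turn about the world's z as a fraction of full scale; "gripper": the gripper's target within -1 to 1 (shut at 1, half-way at 0, fully open at -1). A call has exactly 8 rows; each row shifts and turns the commanded pose from where the row before left it; what a row does not reach is not made up. Full scale, the value 1, is 100 mm for a shift and 45 degrees for a turn. A row lasts 1/8 s, in which the tool goes at most 62.5 mm and 10.7 degrees, less where a joint would pass 70% of its speed; a pose out of reach is approached as far as the arm can. A call with a number of a shift or a turn outside -1 to 1 is refused whole. A call with a gripper value outside its range is refused whole. The fingers move at their own pace and stop on an object; the grip force is fixed at half the most. Time passes only in rows, so rows that do not move let the fingers close, or fill a call up. It gives the time, the measured TCP pose, the force, the opening and the grip force at its end, in the units of the state.
- manip.observe(): the state, without advancing time (a new reading comes with each control period).
- optics.get_image(name): name is "side" or "top" or "wrist"; returns (picture, depth): 400x640x3 uint8, blue, green, red; 400x640 float32, m along the optical axis (not along the pixel's ray), 0 where there is no reading.
- optics.calibration(name): a dict with "mtx" (3x3 intrinsics, pixels), "camera_from_world" (4x4, takes a point from world to camera coordinates). Camera axes: x right, y up, looking along -z (the intrinsics and any distortion apply to the point x, -y, -z); pixel columns grow to the right and rows downward; lengths in m; the calibration is good to about 2 mm. A picture is of the moment at which its call begins: read the wrist's pose just before it. calibration takes no time and is no camera call; for the wrist camera it gives the pose at the moment of the call.
- manip.job_done(): hands the job in; it is judged then, once.
The state is a dict: "time_s": time; "qpos": joint angles; "qd": joint speeds; "effort": joint torques, N m; "ee_pos": TCP position; "tool_rot": TCP orientation; "force": force on the tool from outside, world axes, zero at the start; "torque": the same for the moment, N m; "grip_width": finger opening in m; "finger_force": force on a finger pad.
Only numpy, scipy, OpenCV 4.12 (cv2) and the standard library are available. Lean on these libraries where they do the work, as an engineer would, in place of code of your own. Each camera call takes 0.05 s, during which the arm holds its last target. There are 200 camera calls.

TASK

Finish setting out the wooden thread tray, where a pink spool and a beige spool already stand at the two ends of the back row (the row along the brass rail, away from the robot). Between them in that row stand the red cone next to the pink spool and the purple cone next to the beige spool; put the flat round tin on the disc directly in front of the red cone, and lay the disc of beeswax flat on the middle of the tin's lid. Cones upright and tin flat, each wholly on its own felt disc, everything let go; leave the two spools, the big blue cone and the rotary cutter where they are.

Things in the scene. Friction and masses are not known exactly. Their poses are not given: they have to be found in the camera images.
- thread_tray: Light wooden board, 180 (x) by 360 (y) by 12 mm, fixed. Origin: centre of its underside; z up, x to the back (away from the robot), y left; turned up to 0.25 rad. Grey felt discs, 70 mm across, flush with its top (z 12 mm): back row at x +42.5 mm, front row at x -42.5 mm, each with four at y +127.5, +42.5, -42.5, -127.5 mm. Brass rail along the back edge (x +84 mm), rising 9 mm above the top.
- spool_pink: White-flanged spool of pink thread, 33 mm across, 52 mm tall, standing loose on one end disc of the tray's back row (left or right differs from start to start); from above its white flange looks the smaller of the two spools. origin at the centre of its underside, z up along its axis; round, so its yaw means nothing.
- spool_beige: White-flanged spool of beige thread, 42 mm across, 68 mm tall, standing loose on the other end disc of the tray's back row; from above its white flange looks the larger. origin at the centre of its underside, z up along its axis; round, so its yaw means nothing.
- cone_red: Cone of red thread standing on the ironing top, loose: 80 mm tall, widest 43 mm low on the body, tapering upwards, 60 g; origin at the centre of its underside, z up along its axis; round, so its yaw means nothing.
- cone_purple: Cone of dark purple thread standing on the ironing top, loose: 85 mm tall, widest 43 mm low on the body, tapering upwards, 60 g; origin at the centre of its underside, z up along its axis; round, so its yaw means nothing.
- round_tin: Flat round tin with a black lid and grey sides lying on the ironing top, loose, closed: 48 mm across, 20 mm high, 50 g; origin at the centre of its underside, z up along its axis; round, so its yaw means nothing. Its lid does not open.
- beeswax: Round golden-yellow disc of beeswax with thread cuts, lying flat and loose on the ironing top: 34 mm across, 12 mm thick, 18 g; origin at the centre of its underside, z up along its axis; round, so its yaw means nothing.
- cone_blue: Big grey-blue cone of thread at the back, a bystander: 67 mm across, 115 mm tall, loose; origin at the centre of its underside, z up along its axis; round, so its yaw means nothing.
- rotary_cutter: Yellow rotary cutter with a black head lying near the front edge, a bystander: 170 mm long (along its y), 47 mm wide, 22 mm high, loose; origin at the centre of its underside.
Mind the look-alikes: they are no part of the job. What is shaped like the cone_purple but orange or turquoise is not meant.

How it is judged:
By the outcome, as a careful person would: the job done as asked, in the order asked, and still so for the second after the job is handed in, with the robot touching nothing.
It also fails if it takes over 122 s, if anything falls off the work surface, if the arm or the gripper's body presses on something with over 40 N, if the wrist force passes 120 N, or if a joint passes its speed limit or range.

## Working session

There is one attempt and no reset: what is moved stays moved. The work goes in short steps, Python scripts to look and compute and a shell command to move; the robot and the scene stay as the last step left them, time stands still between calls to the robot, and variables do not carry over. Pictures are saved under pics/ and viewed, at most 14 in all, crops included, and the job is handed in when it is done.

```bash
mkdir -p pics; ls
cat > h.py <<'E'
import numpy as np, cv2
from rig import manip, optics
def snap(name,fn):
    c=optics.calibration(name); im,d=optics.get_image(name)
    cv2.imwrite('pics/'+fn+'.png',im); np.savez('pics/'+fn+'.npz',im=im,d=d,K=c['mtx'],T=c['camera_from_world'])
    return im,d,c
def p2w(fn,u,v,z=None):
    f=np.load('pics/'+fn+'.npz'); K=f['K'];T=np.linalg.inv(f['T'])
    r=np.array([(u-K[0,2])/K[0,0],-(v-K[1,2])/K[1,1],-1.])
    R=T[:3,:3]@r
    if z is None: s=f['d'][int(v),int(u)]
    else: s=(z-T[2,3])/R[2]
    return T[:3,3]+s*R
E
python3 - <<'E'
from h import *
im,d,c=snap('top','t0'); print(c); snap('side','s0'); print(manip.observe())
E
```

```text
pics
{'mtx': array([[461.50042609,   0.        , 326.07766906],
       [  0.        , 461.50042609, 201.91340183],
       [  0.        ,   0.        ,   1.        ]]), 'camera_from_world': array([[-0.01714571, -0.99937983,  0.03075673, -0.01204411],
       [ 0.98880267, -0.01238745,  0.14871394, -0.53467209],
       [-0.14824071,  0.03296215,  0.98840184, -1.03631831],
       [ 0.        ,  0.        ,  0.        ,  1.        ]])}
{'time_s': 0.1, 'qpos': array([-1.32311251e+00,  2.45743278e-01,  1.55887590e+00, -9.59597005e-06,
        1.33873088e+00, -1.74118874e-01]), 'qd': array([-0.0002031 ,  0.00034637, -0.00294806, -0.00085473,  0.00071814,
        0.00217464]), 'effort': array([-2.32313341e-04, -4.16917241e+01, -3.15525305e+01,  6.86526974e-02,
        3.09532019e-02, -4.83309043e-05]), 'ee_pos': array([ 0.26595571, -0.5924414 ,  0.17276494]), 'tool_rot': array([ 9.77842014e-01,  2.09342360e-01, -3.69788083e-05, -8.77936700e-04]), 'force': array([-0.66323694, -0.345027  , -0.00513837]), 'torque': array([ 0.06469175, -0.07101807,  0.00952251]), 'finger_force': 0.0, 'grip_width': 0.09388076213921794}
```

View pics/t0.png

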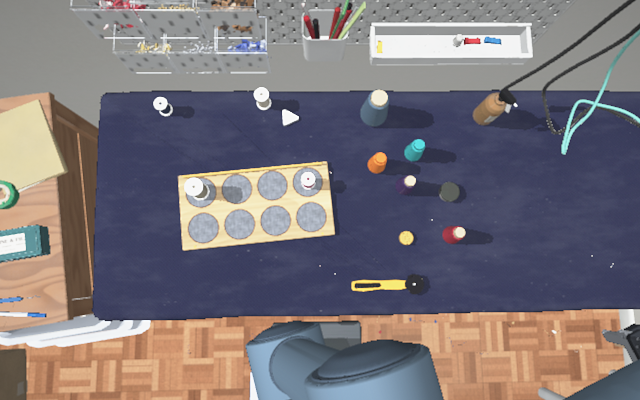

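View pics/s0.png

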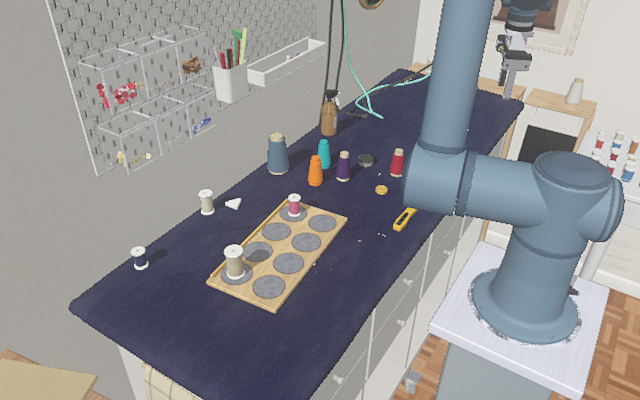

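The top view shows the beige spool at the left end (195,188) and the pink one at the right end (308,182). So red goes to the disc at (272,184), purple to (237,188) and the tin to (275,220). On the table are red (455,235), purple (407,184), tin (450,192) and wax (406,238).

Run:
```python
from h import *
im=cv2.imread('pics/t0.png')
a=cv2.resize(im[130:260,345:485],None,fx=4,fy=4,interpolation=cv2.INTER_CUBIC)
cv2.imwrite('pics/c1.png',a)
b=cv2.resize(im[155:255,170:345],None,fx=4,fy=4,interpolation=cv2.INTER_CUBIC)
cv2.imwrite('pics/c2.png',b)
```

```text
(no output)
```

View pics/c1.png

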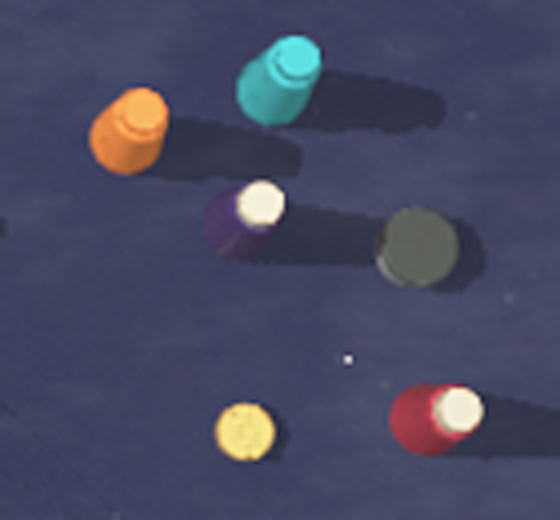

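View pics/c2.png

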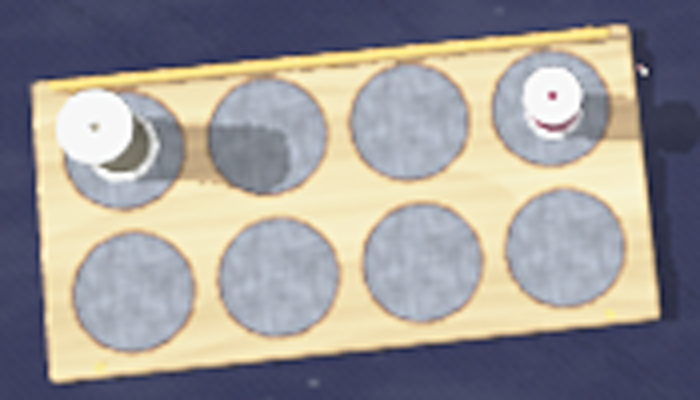

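Run:
```python
from h import *
np.set_printoptions(precision=4,suppress=True)
P=lambda x,y,z,o:p2w('t0',o[0]+(x-1.5)/4,o[1]+(y-1.5)/4,z)
o2=(170,155)
px=[(124,150),(268,135),(410,121),(551,107),(134,291),(279,277),(423,262),(566,248)]
W=np.array([P(a,b,.012,o2)[:2] for a,b in px])
L=np.array([(x,y) for x in(.0425,-.0425) for y in(.1275,.0425,-.0425,-.1275)])
# rigid fit
lc,wc=L.mean(0),W.mean(0); H=(L-lc).T@(W-wc); a=np.arctan2(H[0,1]-H[1,0],H[0,0]+H[1,1])
R=np.array([[np.cos(a),-np.sin(a)],[np.sin(a),np.cos(a)]]); F=(R@L.T).T+wc
print('yaw',a,'res',abs(F-W).max()); print(F)
o1=(345,130)
for n,x,y,z in [('purple top',261,203,.085),('purple base',233,228,.015),('red top',459,410,.08),('red base',426,420,.015),('tin',420,246,.02),('wax',245,431,.012),('orange top',143,110,.085),('turq top',296,59,.085)]:
    print(n,P(x,y,z,o1))
print('pink',P(551,93,.064,o2),'beige',P(94,127,.08,o2))
print('blue',p2w('t0',378,98,.115),'cutter',p2w('t0',416,284,.02),p2w('t0',353,286,.02))
c=optics.calibration('wrist');print(np.linalg.inv(c['camera_from_world']),c['mtx'][0])
```

```text
yaw 0.08915401425076257 res 0.0005064696889408582
[[0.5662 0.2772]
 [0.5737 0.1925]
 [0.5813 0.1079]
 [0.5889 0.0232]
 [0.4815 0.2696]
 [0.4891 0.185 ]
 [0.4966 0.1003]
 [0.5042 0.0156]]
purple top [ 0.5746 -0.209   0.085 ]
purple base [ 0.5732 -0.2068  0.015 ]
red top [ 0.4562 -0.3166  0.08  ]
red base [ 0.4557 -0.3175  0.015 ]
tin [ 0.56   -0.3184  0.02  ]
wax [ 0.451  -0.2094  0.012 ]
orange top [ 0.6292 -0.1439  0.085 ]
turq top [ 0.6584 -0.2329  0.085 ]
pink [0.5872 0.0228 0.064 ] beige [0.5673 0.2782 0.08  ]
blue [ 0.7584 -0.1386  0.115 ] cutter [ 0.3416 -0.2268  0.02  ] [ 0.3396 -0.0797  0.02  ]
[[ 0.4082  0.8794  0.2451  0.3379]
 [-0.9129  0.3937  0.108  -0.5599]
 [-0.0015 -0.2678  0.9635  0.3847]
 [ 0.      0.      0.      1.    ]] [291.6276   0.     312.1942]
```

```bash
python3 -m pendant '[{"linear":[0.238,0.345,0],"yaw":0.197,"gripper":-1},{"linear":[0.238,0.345,0],"yaw":0.197,"gripper":-1},{"linear":[0.238,0.345,0],"yaw":0.197,"gripper":-1},{"linear":[0.238,0.345,0],"yaw":0.197,"gripper":-1},{"linear":[0.238,0.345,0],"yaw":0.197,"gripper":-1},{"linear":[0.238,0.345,0],"yaw":0.197,"gripper":-1},{"linear":[0.238,0.345,0],"yaw":0.197,"gripper":-1},{"linear":[0.238,0.345,0],"yaw":0.197,"gripper":-1}]'
python3 - <<'E'
from h import *
snap('wrist','w1'); s=manip.observe(); print(s['ee_pos'],s['tool_rot'],s['qpos'])
for p in [(.456,-.317,.08),(.451,-.2094,.012),(.56,-.3184,.02)]:
    f=np.load('pics/w1.npz');q=f['T']@np.r_[p,1];K=f['K'];print(K[0,2]+K[0,0]*q[0]/-q[2],K[1,2]+K[1,1]*q[1]/q[2])
E
```

```text
time_s: 1.1
ee_pos: [0.4569, -0.3156, 0.1734]
tool_rot: [0.673, 0.739, 0.0, -0.0]
force: [0.2, -0.2, 0.2]
grip_width: 0.0939
finger_force: 0.0
[ 0.45894295 -0.31195594  0.17329011] [ 6.70574613e-01  7.41840628e-01  1.30221455e-03 -6.89876989e-04] [-0.80275531  0.02438828  1.80256046  0.00258845  1.3161977  -0.90423736]
310.6958088182273 192.5142628954909
314.94913901527855 92.04944209982503
391.06366901328846 188.93777424374315
```

View pics/w1.png

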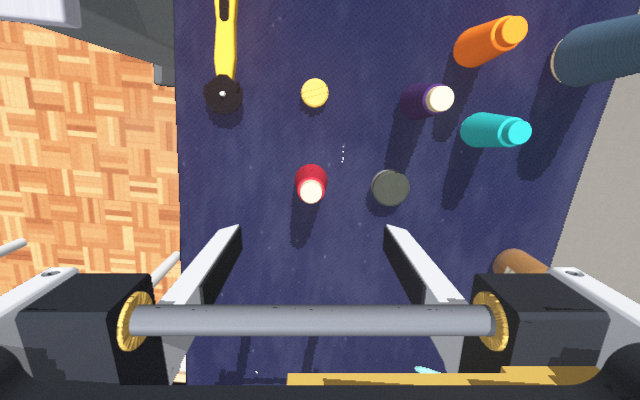

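```bash
python3 -m pendant '[{"linear":[0,-0.01,0],"yaw":0,"gripper":-1},{"linear":[0,0,-0.3],"yaw":0,"gripper":-1},{"linear":[0,0,-0.4],"yaw":0,"gripper":-1},{"linear":[0,0,-0.4],"yaw":0,"gripper":-1},{"linear":[0,0,-0.3],"yaw":0,"gripper":-1},{"linear":[0,0,-0.1],"yaw":0,"gripper":-1},{"linear":[0,0,0],"yaw":0,"gripper":-1},{"linear":[0,0,0],"yaw":0,"gripper":-1}]'
python3 -m pendant '[{"linear":[0,0,0],"yaw":0,"gripper":1},{"linear":[0,0,0],"yaw":0,"gripper":1},{"linear":[0,0,0],"yaw":0,"gripper":1},{"linear":[0,0,0],"yaw":0,"gripper":1},{"linear":[0,0,0],"yaw":0,"gripper":1},{"linear":[0,0,0],"yaw":0,"gripper":1},{"linear":[0,0,0],"yaw":0,"gripper":1},{"linear":[0,0,0],"yaw":0,"gripper":1}]'
```

```text
time_s: 2.15
ee_pos: [0.4573, -0.3193, 0.0253]
tool_rot: [0.675, 0.738, -0.0, 0.001]
force: [0.2, 0.1, 0.1]
grip_width: 0.0939
finger_force: 0.0
time_s: 3.15
ee_pos: [0.4565, -0.318, 0.0237]
tool_rot: [0.675, 0.738, 0.0, -0.0]
force: [0.5, 0.7, -0.1]
grip_width: 0.0312
finger_force: 29.8
```

```bash
python3 -m pendant '[{"linear":[0,0,0.15],"yaw":0,"gripper":1},{"linear":[0,0,0.25],"yaw":0,"gripper":1},{"linear":[0,0,0.25],"yaw":0,"gripper":1},{"linear":[0.05,0.17,0.25],"yaw":0,"gripper":1},{"linear":[0.10,0.34,0.1],"yaw":0,"gripper":1},{"linear":[0.10,0.34,0],"yaw":0,"gripper":1},{"linear":[0.10,0.34,0],"yaw":0,"gripper":1},{"linear":[0.10,0.34,0],"yaw":0,"gripper":1}]'
python3 -m pendant '[{"linear":[0.10,0.34,0],"yaw":0,"gripper":1},{"linear":[0.10,0.34,0],"yaw":0,"gripper":1},{"linear":[0.10,0.34,0],"yaw":0,"gripper":1},{"linear":[0.10,0.34,0],"yaw":0,"gripper":1},{"linear":[0.10,0.34,0],"yaw":0,"gripper":1},{"linear":[0.10,0.34,0],"yaw":0,"gripper":1},{"linear":[0.10,0.34,0],"yaw":0,"gripper":1},{"linear":[0.10,0.34,0],"yaw":0,"gripper":1}]'
python3 -m pendant '[{"linear":[0,0.1,0],"yaw":0,"gripper":1},{"linear":[0,0,0],"yaw":0,"gripper":1},{"linear":[0,0,0],"yaw":0,"gripper":1},{"linear":[0,0,0],"yaw":0,"gripper":1},{"linear":[0,0,0],"yaw":0,"gripper":1},{"linear":[0,0,0],"yaw":0,"gripper":1},{"linear":[0,0,0],"yaw":0,"gripper":1},{"linear":[0,0,0],"yaw":0,"gripper":1}]'
python3 - <<'E'
from h import *
snap('wrist','w2'); s=manip.observe(); print(s['ee_pos'],s['qpos'])
E
```

```text
time_s: 4.15
ee_pos: [0.502, -0.1641, 0.125]
tool_rot: [0.675, 0.738, 0.0, 0.001]
force: [0.3, 0.5, -0.6]
grip_width: 0.0315
finger_force: 29.8
time_s: 5.15
ee_pos: [0.582, 0.1081, 0.125]
tool_rot: [0.675, 0.738, 0.0, 0.0]
force: [0.6, -0.8, -1.0]
grip_width: 0.0312
finger_force: 29.8
time_s: 6.15
ee_pos: [0.5815, 0.117, 0.1237]
tool_rot: [0.675, 0.738, -0.0, -0.0]
force: [0.3, -0.2, -0.5]
grip_width: 0.0314
finger_force: 29.8
[0.58152117 0.11699866 0.12374866] [ 7.56352169e-03  1.63417627e-01  1.74762287e+00 -1.01735491e-05
  1.23058030e+00 -8.13257974e-02]
```

View pics/w2.png

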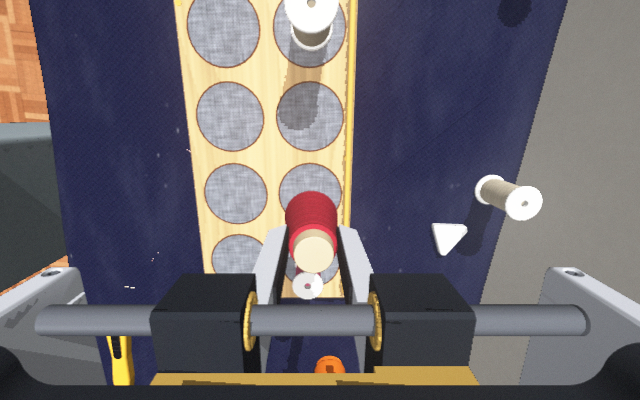

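The red cone is held upright (312,240) over the third back disc. I still need to shift it 9 mm to -y, then lower it 87 mm.

```bash
python3 -m pendant '[{"linear":[0,-0.09,0],"yaw":0,"gripper":1},{"linear":[0,0,-0.15],"yaw":0,"gripper":1},{"linear":[0,0,-0.25],"yaw":0,"gripper":1},{"linear":[0,0,-0.25],"yaw":0,"gripper":1},{"linear":[0,0,-0.15],"yaw":0,"gripper":1},{"linear":[0,0,-0.06],"yaw":0,"gripper":1},{"linear":[0,0,0],"yaw":0,"gripper":1},{"linear":[0,0,0],"yaw":0,"gripper":1}]'
python3 -m pendant '[{"linear":[0,0,-0.01],"yaw":0,"gripper":1},{"linear":[0,0,0],"yaw":0,"gripper":1},{"linear":[0,0,0],"yaw":0,"gripper":0.5},{"linear":[0,0,0],"yaw":0,"gripper":0},{"linear":[0,0,0],"yaw":0,"gripper":-0.4},{"linear":[0,0,0],"yaw":0,"gripper":-0.4},{"linear":[0,0,0],"yaw":0,"gripper":-0.4},{"linear":[0,0,0],"yaw":0,"gripper":-0.4}]'
```

```text
time_s: 7.2
ee_pos: [0.5824, 0.108, 0.0388]
tool_rot: [0.675, 0.738, 0.001, 0.001]
force: [0.5, 0.4, -0.6]
grip_width: 0.0312
finger_force: 29.8
time_s: 8.2
ee_pos: [0.5815, 0.108, 0.0367]
tool_rot: [0.675, 0.738, -0.0, -0.0]
force: [-0.5, -0.9, 0.0]
grip_width: 0.0658
finger_force: 0.0
```

```bash
python3 -m pendant '[{"linear":[0,0,0.2],"yaw":0,"gripper":-0.4},{"linear":[0,0,0.4],"yaw":0,"gripper":-0.4},{"linear":[0,0,0.4],"yaw":0,"gripper":-0.4},{"linear":[-0.01,-0.4,0.15],"yaw":0,"gripper":-0.4},{"linear":[-0.01,-0.5,0],"yaw":0,"gripper":-0.4},{"linear":[-0.01,-0.5,0],"yaw":0,"gripper":-0.4},{"linear":[-0.01,-0.5,0],"yaw":0,"gripper":-0.4},{"linear":[-0.01,-0.5,0],"yaw":0,"gripper":-0.4}]'
python3 -m pendant '[{"linear":[-0.01,-0.4,0],"yaw":0,"gripper":-0.4},{"linear":[-0.02,-0.36,0],"yaw":0,"gripper":-0.4},{"linear":[0,0,0],"yaw":0,"gripper":-0.4},{"linear":[0,0,0],"yaw":0,"gripper":-0.4},{"linear":[0,0,0],"yaw":0,"gripper":-0.4},{"linear":[0,0,0],"yaw":0,"gripper":-0.4},{"linear":[0,0,0],"yaw":0,"gripper":-0.4},{"linear":[0,0,0],"yaw":0,"gripper":-0.4}]'
python3 - <<'E'
from h import *
snap('wrist','w3');im,_,_=snap('top','t3'); s=manip.observe(); print(s['ee_pos'],s['qpos'])
a=cv2.resize(im[140:270,170:345],None,fx=3,fy=3);b=np.zeros((400,525,3),np.uint8);w=cv2.imread('pics/w3.png')
cv2.imwrite('pics/c3.png',np.vstack([a,cv2.resize(w[:,60:560],(525,420))[:210]]))
f=np.load('pics/w3.npz');q=f['T']@np.r_[.574,-.208,.085,1];K=f['K'];print(K[0,2]+K[0,0]*q[0]/-q[2],K[1,2]+K[1,1]*q[1]/q[2])
E
```

```text
time_s: 9.2
ee_pos: [0.5768, -0.1338, 0.1537]
tool_rot: [0.675, 0.738, 0.0, 0.001]
force: [0.1, 0.2, -0.2]
grip_width: 0.0655
finger_force: 0.0
time_s: 10.2
ee_pos: [0.5736, -0.2078, 0.1518]
tool_rot: [0.675, 0.738, -0.0, -0.0]
force: [-0.6, 0.2, -0.2]
grip_width: 0.0657
finger_force: 0.0
[ 0.57353265 -0.20796281  0.15173357] [-5.33497433e-01  1.73342832e-01  1.68262084e+00  1.93912531e-05
  1.28569624e+00 -6.22349967e-01]
312.0424090982474 198.26956473107535
```

View pics/c3.png

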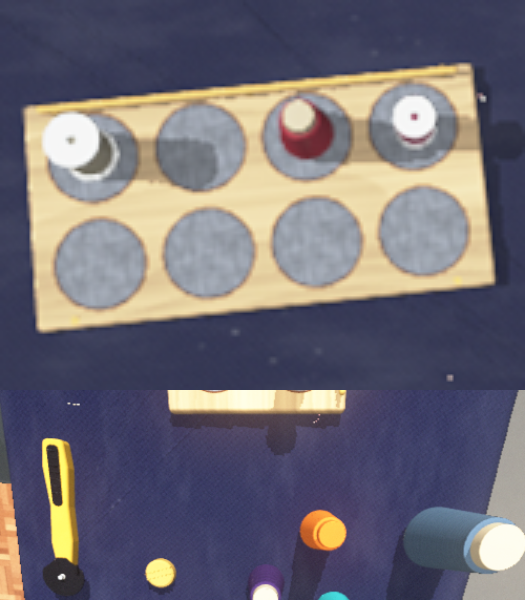

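The red cone stands central on its disc (307,138 in the crop), and purple sits where predicted under the tool. Pick it up.

```bash
python3 -m pendant '[{"linear":[0,0,-0.2],"yaw":0,"gripper":-0.4},{"linear":[0,0,-0.4],"yaw":0,"gripper":-0.4},{"linear":[0,0,-0.4],"yaw":0,"gripper":-0.4},{"linear":[0,0,-0.2],"yaw":0,"gripper":-0.4},{"linear":[0,0,-0.08],"yaw":0,"gripper":-0.4},{"linear":[0,0,0],"yaw":0,"gripper":-0.4},{"linear":[0,0,0],"yaw":0,"gripper":1},{"linear":[0,0,0],"yaw":0,"gripper":1}]'
python3 -m pendant '[{"linear":[0,0,0],"yaw":0,"gripper":1},{"linear":[0,0,0],"yaw":0,"gripper":1},{"linear":[0,0,0],"yaw":0,"gripper":1},{"linear":[0,0,0],"yaw":0,"gripper":1},{"linear":[0,0,0.15],"yaw":0,"gripper":1},{"linear":[0,0,0.25],"yaw":0,"gripper":1},{"linear":[0,0,0.3],"yaw":0,"gripper":1},{"linear":[0,0,0.3],"yaw":0,"gripper":1}]'
```

```text
time_s: 11.3
ee_pos: [0.5744, -0.2085, 0.0251]
tool_rot: [0.675, 0.738, 0.0, 0.001]
force: [0.7, 0.1, 0.1]
grip_width: 0.0492
finger_force: 0.0
time_s: 12.3
ee_pos: [0.5733, -0.2079, 0.1253]
tool_rot: [0.675, 0.738, 0.0, -0.0]
force: [0.5, 0.1, 0.3]
grip_width: 0.0317
finger_force: 29.8
```

```bash
python3 -m pendant '[{"linear":[0,0,0.3],"yaw":0,"gripper":1},{"linear":[0,0.2,0.1],"yaw":0,"gripper":1},{"linear":[0,0.3,0],"yaw":0,"gripper":1},{"linear":[0,0.36,0],"yaw":0,"gripper":1},{"linear":[0,0.36,0],"yaw":0,"gripper":1},{"linear":[0,0.36,0],"yaw":0,"gripper":1},{"linear":[0,0.36,0],"yaw":0,"gripper":1},{"linear":[0,0.36,0],"yaw":0,"gripper":1}]'
python3 -m pendant '[{"linear":[0,0.36,0],"yaw":0,"gripper":1},{"linear":[0,0.36,0],"yaw":0,"gripper":1},{"linear":[0,0.36,0],"yaw":0,"gripper":1},{"linear":[0,0.36,0],"yaw":0,"gripper":1},{"linear":[0,0.2,0],"yaw":0,"gripper":1},{"linear":[0,0.06,0],"yaw":0,"gripper":1},{"linear":[0,0,0],"yaw":0,"gripper":1},{"linear":[0,0,0],"yaw":0,"gripper":1}]'
python3 -m pendant '[{"linear":[0,0,-0.15],"yaw":0,"gripper":1},{"linear":[0,0,-0.3],"yaw":0,"gripper":1},{"linear":[0,0,-0.3],"yaw":0,"gripper":1},{"linear":[0,0,-0.2],"yaw":0,"gripper":1},{"linear":[0,0,-0.1],"yaw":0,"gripper":1},{"linear":[0,0,-0.1],"yaw":0,"gripper":1},{"linear":[0,0,0],"yaw":0,"gripper":1},{"linear":[0,0,0],"yaw":0,"gripper":1}]'
```

```text
time_s: 13.3
ee_pos: [0.5722, 0.0245, 0.1628]
tool_rot: [0.675, 0.738, -0.0, -0.001]
force: [0.2, 0.3, -0.8]
grip_width: 0.0319
finger_force: 29.8
time_s: 14.3
ee_pos: [0.5736, 0.191, 0.1637]
tool_rot: [0.675, 0.737, -0.0, 0.0]
force: [0.4, 0.8, -0.7]
grip_width: 0.032
finger_force: 29.8
time_s: 15.3
ee_pos: [0.5742, 0.1921, 0.0496]
tool_rot: [0.675, 0.738, 0.001, 0.0]
force: [0.4, 1.2, -0.2]
grip_width: 0.0319
finger_force: 29.8
```

```bash
python3 -m pendant '[{"linear":[0,0,-0.06],"yaw":0,"gripper":1},{"linear":[0,0,-0.06],"yaw":0,"gripper":1},{"linear":[0,0,0],"yaw":0,"gripper":1},{"linear":[0,0,0],"yaw":0,"gripper":1},{"linear":[0,0,0],"yaw":0,"gripper":0.5},{"linear":[0,0,0],"yaw":0,"gripper":0},{"linear":[0,0,0],"yaw":0,"gripper":-0.4},{"linear":[0,0,0],"yaw":0,"gripper":-0.4}]'
python3 -m pendant '[{"linear":[0,0,0],"yaw":0,"gripper":-0.4},{"linear":[0,0,0],"yaw":0,"gripper":-0.4},{"linear":[0,0,0.2],"yaw":0,"gripper":-0.4},{"linear":[0,0,0.4],"yaw":0,"gripper":-0.4},{"linear":[0,0,0.4],"yaw":0,"gripper":-0.4},{"linear":[0,0,0.2],"yaw":0,"gripper":-0.4},{"linear":[0,-0.2,0],"yaw":0,"gripper":-0.4},{"linear":[0,-0.4,0],"yaw":0,"gripper":-0.4}]'
```

```text
time_s: 16.3
ee_pos: [0.5736, 0.192, 0.0369]
tool_rot: [0.675, 0.738, 0.0, 0.0]
force: [-0.1, 0.8, -0.3]
grip_width: 0.0586
finger_force: 0.0
time_s: 17.3
ee_pos: [0.5723, 0.1311, 0.1552]
tool_rot: [0.674, 0.738, -0.001, -0.001]
force: [0.5, -0.5, -1.0]
grip_width: 0.0655
finger_force: 0.0
```

```bash
python3 -m pendant '[{"linear":[-0.01,-0.5,0],"yaw":0,"gripper":-1},{"linear":[-0.01,-0.5,0],"yaw":0,"gripper":-1},{"linear":[-0.01,-0.5,0],"yaw":0,"gripper":-1},{"linear":[-0.02,-0.5,0],"yaw":0,"gripper":-1},{"linear":[-0.02,-0.5,0],"yaw":0,"gripper":-1},{"linear":[-0.02,-0.5,0],"yaw":0,"gripper":-1},{"linear":[-0.02,-0.5,0],"yaw":0,"gripper":-1},{"linear":[-0.02,-0.5,0],"yaw":0,"gripper":-1}]'
python3 -m pendant '[{"linear":[0,-0.3,0],"yaw":0,"gripper":-1},{"linear":[0,-0.2,0],"yaw":0,"gripper":-1},{"linear":[0,0,0],"yaw":0,"gripper":-1},{"linear":[0,0,0],"yaw":0,"gripper":-1},{"linear":[0,0,0],"yaw":0,"gripper":-1},{"linear":[0,0,0],"yaw":0,"gripper":-1},{"linear":[0,0,0],"yaw":0,"gripper":-1},{"linear":[0,0,0],"yaw":0,"gripper":-1}]'
python3 - <<'E'
from h import *
snap('wrist','w4');im,_,_=snap('top','t4'); s=manip.observe(); print(s['ee_pos'],s['qpos'])
a=cv2.resize(im[140:270,170:345],None,fx=3,fy=3);w=cv2.imread('pics/w4.png')
cv2.imwrite('pics/c4.png',np.vstack([a[:,:500],w[40:240,70:570]]))
f=np.load('pics/w4.npz');K=f['K']
for p in [(.56,-.3184,.02),(.451,-.2094,.012)]:
    q=f['T']@np.r_[p,1];print(K[0,2]+K[0,0]*q[0]/-q[2]-70,K[1,2]+K[1,1]*q[1]/q[2]+350)
E
```

```text
time_s: 18.3
ee_pos: [0.5583, -0.2699, 0.1543]
tool_rot: [0.675, 0.737, -0.0, -0.002]
force: [0.4, 1.2, -0.0]
grip_width: 0.0942
finger_force: 0.0
time_s: 19.3
ee_pos: [0.5606, -0.3179, 0.1568]
tool_rot: [0.675, 0.738, -0.0, 0.0]
force: [-0.8, -0.6, -0.1]
grip_width: 0.0936
finger_force: 0.0
[ 0.560548   -0.31798084  0.15677657] [-6.91618524e-01  2.46910918e-01  1.58736902e+00 -1.54094089e-05
  1.30726768e+00 -7.80491221e-01]
241.15735098428763 532.7654569481758
154.40517905649145 430.2936372715597
```

View pics/c4.png

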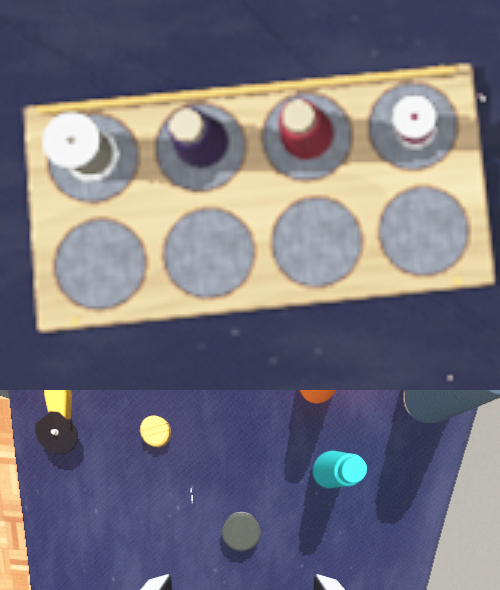

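Both cones stand inside their discs, and the tin (241,531) matches the prediction.

```bash
python3 -m pendant '[{"linear":[0,0,-0.2],"yaw":0,"gripper":-1},{"linear":[0,0,-0.4],"yaw":0,"gripper":-1},{"linear":[0,0,-0.4],"yaw":0,"gripper":-1},{"linear":[0,0,-0.3],"yaw":0,"gripper":-1},{"linear":[0,0,-0.15],"yaw":0,"gripper":-1},{"linear":[0,0,-0.07],"yaw":0,"gripper":-1},{"linear":[0,0,0],"yaw":0,"gripper":-1},{"linear":[0,0,0],"yaw":0,"gripper":1}]'
python3 -m pendant '[{"linear":[0,0,0],"yaw":0,"gripper":1},{"linear":[0,0,0],"yaw":0,"gripper":1},{"linear":[0,0,0],"yaw":0,"gripper":1},{"linear":[0,0,0],"yaw":0,"gripper":1},{"linear":[0,0,0],"yaw":0,"gripper":1},{"linear":[0,0,0],"yaw":0,"gripper":1},{"linear":[0,0,0],"yaw":0,"gripper":1},{"linear":[0,0,0],"yaw":0,"gripper":1}]'
```

```text
time_s: 20.4
ee_pos: [0.5614, -0.3188, 0.0062]
tool_rot: [0.675, 0.738, 0.0, 0.001]
force: [0.6, -0.6, 0.9]
grip_width: 0.0874
finger_force: 0.0
time_s: 21.4
ee_pos: [0.5605, -0.318, 0.0047]
tool_rot: [0.675, 0.738, -0.0, -0.0]
force: [-0.6, 0.5, -0.2]
grip_width: 0.0075
finger_force: 0.0
```

```bash
python3 -m pendant '[{"linear":[0,0,0],"yaw":0,"gripper":1},{"linear":[0,0,0],"yaw":0,"gripper":1},{"linear":[0,0,0],"yaw":0,"gripper":1},{"linear":[0,0,0],"yaw":0,"gripper":1},{"linear":[0,0,0],"yaw":0,"gripper":-1},{"linear":[0,0,0],"yaw":0,"gripper":-1},{"linear":[0,0,0],"yaw":0,"gripper":-1},{"linear":[0,0,0.1],"yaw":0,"gripper":-1}]'
python3 -m pendant '[{"linear":[0,0,0.4],"yaw":0,"gripper":-1},{"linear":[0,0,0.5],"yaw":0,"gripper":-1},{"linear":[0,0,0.5],"yaw":0,"gripper":-1},{"linear":[0,0,0],"yaw":0,"gripper":-1},{"linear":[0,0,0],"yaw":0,"gripper":-1},{"linear":[0,0,0],"yaw":0,"gripper":-1},{"linear":[0,0,0],"yaw":0,"gripper":-1},{"linear":[0,0,0],"yaw":0,"gripper":-1}]'
python3 - <<'E'
from h import *
im,_,_=snap('wrist','w5');s=manip.observe(); print(s['ee_pos'])
E
```

```text
time_s: 22.4
ee_pos: [0.5598, -0.3175, 0.0142]
tool_rot: [0.675, 0.738, -0.0, -0.001]
force: [0.2, 0.0, 0.2]
grip_width: 0.0371
finger_force: 0.0
time_s: 23.4
ee_pos: [0.5602, -0.3178, 0.1539]
tool_rot: [0.675, 0.738, -0.0, -0.001]
force: [-0.5, -0.1, -0.0]
grip_width: 0.094
finger_force: 0.0
[ 0.56029962 -0.31786542  0.15409748]
```

View pics/w5.png

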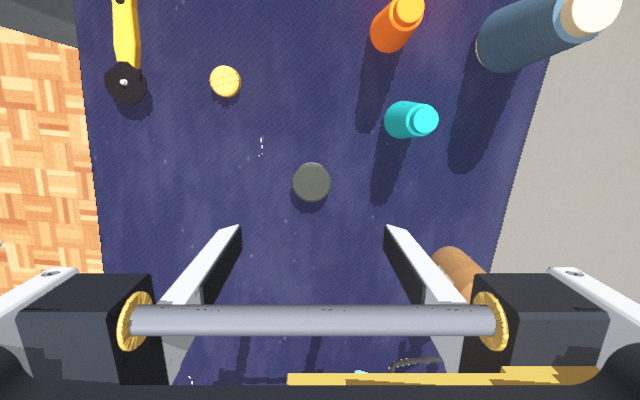

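Run:
```python
from h import *
np.set_printoptions(precision=4,suppress=True)
for p in [(312,182),(300,182),(325,182),(312,170),(312,195),(312,215),(226,80),(237,232),(388,232)]: print(p,p2w('w5',*p))
im,_,_=snap('side','s5')
f=np.load('pics/s5.npz');K=f['K'];q=f['T']@np.r_[.56,-.318,.02,1];u,v=(K[0,2]+K[0,0]*q[0]/-q[2],K[1,2]+K[1,1]*q[1]/q[2]);print(u,v)
u,v=int(u),int(v)
cv2.imwrite('pics/c5.png',cv2.resize(im[v-70:v+50,u-80:u+80],None,fx=4,fy=4,interpolation=cv2.INTER_CUBIC))
im,_,_=snap('top','t5')
for q in [(450,192),(449,192)]: print(p2w('t0',*q),p2w('t5',*q))
```

```text
(312, 182) [ 0.5603 -0.3159  0.0227]
(300, 182) [ 0.5458 -0.3175  0.021 ]
(325, 182) [ 0.5759 -0.3146  0.0221]
(312, 170) [ 0.559  -0.3016  0.021 ]
(312, 195) [ 0.5617 -0.3322  0.022 ]
(312, 215) [ 0.5645 -0.3647  0.0023]
(226, 80) [ 0.453  -0.2089  0.012 ]
(237, 232) [ 0.5132 -0.3131  0.1962]
(388, 232) [ 0.6068 -0.3044  0.1973]
365.17906981600737 157.01130400992082
[ 0.5578 -0.3191  0.0203] [ 0.5576 -0.3187  0.0215]
[ 0.5574 -0.316   0.0224] [ 0.5583 -0.3175  0.0175]
```

View pics/c5.png

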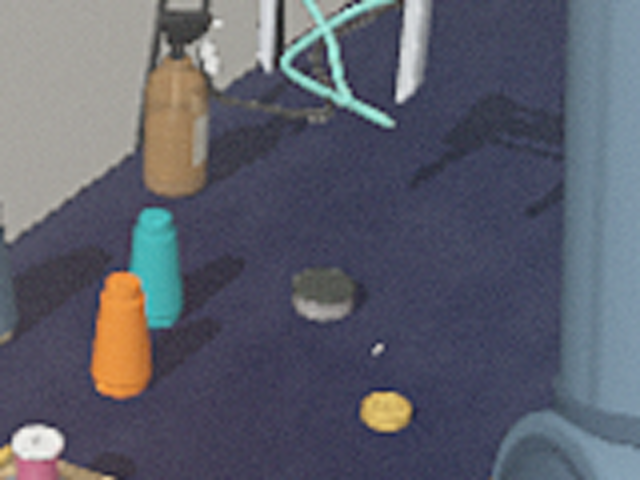

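Run:
```python
from h import *
np.set_printoptions(precision=4,suppress=True)
for p in [(352,101),(352,103),(351,104),(385,106),(386,109),(386,111)]: print('s',p,p2w('s5',*p))
for p in [(238,226),(238,228),(236,230),(238,236),(236,245),(389,228),(391,236)]: print('w',p,p2w('w5',*p))
im=cv2.imread('pics/s5.png');cv2.imwrite('pics/c6.png',cv2.resize(im[0:130,300:460],None,fx=4,fy=4,interpolation=cv2.INTER_CUBIC))
f=np.load('pics/s5.npz');K=f['K']
for p in [(.56,-.318,.154),(.513,-.323,.154),(.607,-.313,.154)]:
  q=f['T']@np.r_[p,1];print((K[0,2]+K[0,0]*q[0]/-q[2]-300)*4,(K[1,2]+K[1,1]*q[1]/q[2])*4)
```

```text
s (352, 101) [ 0.6105 -0.3072  0.1944]
s (352, 103) [ 0.6103 -0.3075  0.1881]
s (351, 104) [ 0.8015 -0.6538 -0.0001]
s (385, 106) [ 0.509  -0.3126  0.204 ]
s (386, 109) [ 0.5056 -0.3136  0.1955]
s (386, 111) [ 0.6651 -0.6697  0.0026]
w (238, 226) [ 0.5118 -0.3124  0.188 ]
w (238, 228) [ 0.5121 -0.3132  0.1893]
w (236, 230) [ 0.5116 -0.3133  0.1925]
w (238, 236) [ 0.5135 -0.3165  0.1945]
w (236, 245) [ 0.5136 -0.3201  0.2   ]
w (389, 228) [ 0.6082 -0.3031  0.1935]
w (391, 236) [ 0.6074 -0.3047  0.2026]
273.49566418356017 467.73151298459817
335.21846791328426 482.0434145364867
213.20101020658103 453.75076195451913
```

View pics/c6.png

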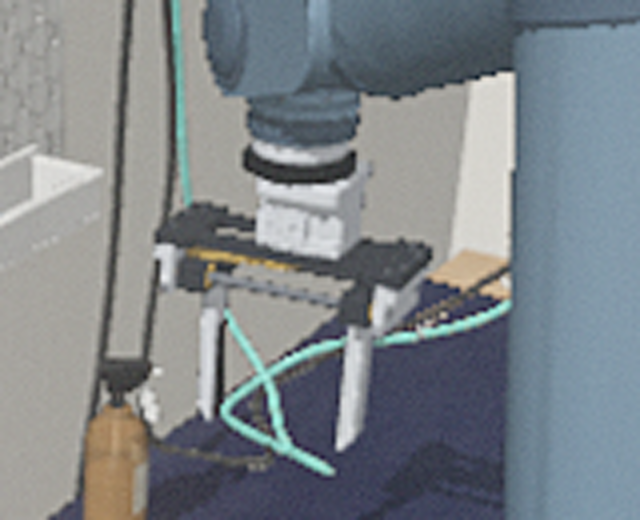

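The depth readings in the wrist and side views put the real fingertips at z≈0.188, about 34 mm above the reported TCP, so the jaws closed above the tin without touching it. I'll correct for this and go lower, checking again on the way.

```bash
python3 -m pendant '[{"linear":[0,0,-0.3],"yaw":0,"gripper":-1},{"linear":[0,0,-0.4],"yaw":0,"gripper":-1},{"linear":[0,0,-0.4],"yaw":0,"gripper":-1},{"linear":[0,0,-0.3],"yaw":0,"gripper":-1},{"linear":[0,0,-0.1],"yaw":0,"gripper":-1},{"linear":[0,0,-0.1],"yaw":0,"gripper":-1},{"linear":[0,0,0],"yaw":0,"gripper":-1},{"linear":[0,0,0],"yaw":0,"gripper":-1}]'
python3 - <<'E'
from h import *
np.set_printoptions(precision=4,suppress=True)
snap('wrist','w6');snap('side','s6');print(manip.observe()['ee_pos'])
for n in ('w6','s6'):
  f=np.load(f'pics/{n}.npz');d=f['d'];V,U=np.nonzero(d>0);K=f['K'];T=np.linalg.inv(f['T']);s=d[V,U]
  X=(T[:3,:3]@np.c_[(U-K[0,2])/K[0,0]*s,-(V-K[1,2])/K[1,1]*s,-s].T).T+T[:3,3]
  for a,b in((.49,.52),(.60,.63)):
    m=(X[:,0]>a)&(X[:,0]<b)&(abs(X[:,1]+.318)<.02)&(X[:,2]>.012)&(X[:,2]<.12)
    if m.any(): print(n,a,m.sum(),np.percentile(X[m,2],[0,1,3,5,10,30]))
E
```

```text
time_s: 24.55
ee_pos: [0.5613, -0.3187, -0.0039]
tool_rot: [0.675, 0.738, 0.0, 0.001]
force: [0.4, 0.5, 0.4]
grip_width: 0.0937
finger_force: 0.0
[ 0.5612 -0.3186 -0.0041]
w6 0.49 3551 [0.0283 0.031  0.0352 0.0387 0.0459 0.0686]
w6 0.6 3541 [0.0283 0.0313 0.0354 0.0389 0.0462 0.0687]
s6 0.49 143 [0.0283 0.0343 0.0362 0.0377 0.0426 0.0587]
s6 0.6 151 [0.0283 0.0287 0.0332 0.0356 0.0392 0.0574]
```

```bash
python3 -m pendant '[{"linear":[0,0,-0.1],"yaw":0,"gripper":-1},{"linear":[0,0,-0.1],"yaw":0,"gripper":-1},{"linear":[0,0,0],"yaw":0,"gripper":-1},{"linear":[0,0,0],"yaw":0,"gripper":1},{"linear":[0,0,0],"yaw":0,"gripper":1},{"linear":[0,0,0],"yaw":0,"gripper":1},{"linear":[0,0,0],"yaw":0,"gripper":1},{"linear":[0,0,0],"yaw":0,"gripper":1}]'
python3 -m pendant '[{"linear":[0,0,0],"yaw":0,"gripper":1},{"linear":[0,0,0],"yaw":0,"gripper":1},{"linear":[0,0,0],"yaw":0,"gripper":1},{"linear":[0,0,0.1],"yaw":0,"gripper":1},{"linear":[0,0,0.2],"yaw":0,"gripper":1},{"linear":[0,0,0.3],"yaw":0,"gripper":1},{"linear":[0,0,0.3],"yaw":0,"gripper":1},{"linear":[0,0,0.1],"yaw":0,"gripper":1}]'
```

```text
time_s: 25.65
ee_pos: [0.5605, -0.3181, -0.0251]
tool_rot: [0.675, 0.738, -0.0, 0.0]
force: [-0.3, 0.5, 0.0]
grip_width: 0.0472
finger_force: 1.2
time_s: 26.65
ee_pos: [0.5621, -0.3193, 0.0786]
tool_rot: [0.675, 0.738, 0.0, 0.003]
force: [-0.1, -0.2, -0.2]
grip_width: 0.0464
finger_force: 30.0
```

```bash
python3 -m pendant '[{"linear":[-0.03,0.2,0],"yaw":0,"gripper":1},{"linear":[-0.06,0.38,0],"yaw":0,"gripper":1},{"linear":[-0.06,0.38,0],"yaw":0,"gripper":1},{"linear":[-0.06,0.38,0],"yaw":0,"gripper":1},{"linear":[-0.06,0.38,0],"yaw":0,"gripper":1},{"linear":[-0.06,0.38,0],"yaw":0,"gripper":1},{"linear":[-0.06,0.38,0],"yaw":0,"gripper":1},{"linear":[-0.06,0.38,0],"yaw":0,"gripper":1}]'
python3 -m pendant '[{"linear":[-0.06,0.38,0],"yaw":0,"gripper":1},{"linear":[-0.06,0.38,0],"yaw":0,"gripper":1},{"linear":[-0.05,0.38,0],"yaw":0,"gripper":1},{"linear":[-0.02,0.18,0],"yaw":0,"gripper":1},{"linear":[0,0,0],"yaw":0,"gripper":1},{"linear":[0,0,0],"yaw":0,"gripper":1},{"linear":[0,0,0],"yaw":0,"gripper":1},{"linear":[0,0,0],"yaw":0,"gripper":1}]'
python3 -m pendant '[{"linear":[0,0,-0.15],"yaw":0,"gripper":1},{"linear":[0,0,-0.2],"yaw":0,"gripper":1},{"linear":[0,0,-0.2],"yaw":0,"gripper":1},{"linear":[0,0,-0.15],"yaw":0,"gripper":1},{"linear":[0,0,-0.1],"yaw":0,"gripper":1},{"linear":[0,0,0],"yaw":0,"gripper":1},{"linear":[0,0,0],"yaw":0,"gripper":1},{"linear":[0,0,0],"yaw":0,"gripper":1}]'
```

```text
time_s: 27.65
ee_pos: [0.5132, -0.0294, 0.073]
tool_rot: [0.675, 0.738, -0.001, -0.002]
force: [-0.5, 1.2, -0.4]
grip_width: 0.0465
finger_force: 30.0
time_s: 28.65
ee_pos: [0.4967, 0.0992, 0.0748]
tool_rot: [0.675, 0.737, 0.0, 0.0]
force: [-0.3, 0.0, -1.8]
grip_width: 0.0462
finger_force: 30.0
time_s: 29.65
ee_pos: [0.4972, 0.1, -0.0045]
tool_rot: [0.675, 0.738, 0.0, 0.001]
force: [0.9, 0.3, 0.1]
grip_width: 0.0464
finger_force: 30.0
```

```bash
python3 -m pendant '[{"linear":[0,0,-0.04],"yaw":0,"gripper":1},{"linear":[0,0,-0.04],"yaw":0,"gripper":1},{"linear":[0,0,0],"yaw":0,"gripper":1},{"linear":[0,0,0],"yaw":0,"gripper":1},{"linear":[0,0,0],"yaw":0,"gripper":1},{"linear":[0,0,0],"yaw":0,"gripper":-0.2},{"linear":[0,0,0],"yaw":0,"gripper":-0.4},{"linear":[0,0,0],"yaw":0,"gripper":-0.4}]'
python3 -m pendant '[{"linear":[0,0,0],"yaw":0,"gripper":-0.4},{"linear":[0,0,0],"yaw":0,"gripper":-0.4},{"linear":[0,0,0.2],"yaw":0,"gripper":-0.4},{"linear":[0,0,0.4],"yaw":0,"gripper":-0.4},{"linear":[0,0,0.4],"yaw":0,"gripper":-0.4},{"linear":[0,-0.3,0.1],"yaw":0,"gripper":-0.4},{"linear":[0,-0.4,0],"yaw":0,"gripper":-0.4},{"linear":[0,-0.4,0],"yaw":0,"gripper":-0.4}]'
```

```text
time_s: 30.65
ee_pos: [0.4964, 0.1, -0.0133]
tool_rot: [0.675, 0.738, -0.0, -0.0]
force: [-0.4, 0.1, 0.2]
grip_width: 0.0654
finger_force: 0.0
time_s: 31.65
ee_pos: [0.4966, -0.011, 0.0971]
tool_rot: [0.675, 0.738, 0.0, 0.0]
force: [0.0, -0.1, -0.1]
grip_width: 0.0655
finger_force: 0.0
```

```bash
python3 -m pendant '[{"linear":[-0.1,-0.4,0],"yaw":0,"gripper":-0.4},{"linear":[-0.1,-0.4,0],"yaw":0,"gripper":-0.4},{"linear":[-0.1,-0.4,0],"yaw":0,"gripper":-0.4},{"linear":[-0.1,-0.4,0],"yaw":0,"gripper":-0.4},{"linear":[-0.05,-0.39,0],"yaw":0,"gripper":-0.4},{"linear":[0,0,0],"yaw":0,"gripper":-0.4},{"linear":[0,0,0],"yaw":0,"gripper":-0.4},{"linear":[0,0,0],"yaw":0,"gripper":-0.4}]'
python3 - <<'E'
from h import *
snap('wrist','w7');im,_,_=snap('top','t7'); s=manip.observe(); print(s['ee_pos'])
a=cv2.resize(im[155:255,170:345],None,fx=4,fy=4,interpolation=cv2.INTER_CUBIC);w=cv2.imread('pics/w7.png')
cv2.imwrite('pics/c7.png',np.vstack([a,cv2.resize(w[100:220,200:550],(700,240))][:1]+[w[100:260,:640][:, :640] if 0 else cv2.resize(w[120:240,140:490],(700,200))[:,:]]))
f=np.load('pics/w7.npz');K=f['K'];p=(.451,-.2094,.012)
q=f['T']@np.r_[p,1];u,v=(K[0,2]+K[0,0]*q[0]/-q[2],K[1,2]+K[1,1]*q[1]/q[2]);print(u,v)
h=cv2.cvtColor(w,cv2.COLOR_BGR2HSV);m=cv2.inRange(h,(18,90,120),(35,255,255));m[:, :250]=0;m[:,380:]=0;m[260:]=0
V,U=np.nonzero(m);print(len(U),(U.min()+U.max())/2,(V.min()+V.max())/2,p2w('w7',(U.min()+U.max())/2,(V.min()+V.max())/2,.012))
E
```

```text
time_s: 32.65
ee_pos: [0.4516, -0.2079, 0.0966]
tool_rot: [0.674, 0.738, 0.0, -0.0]
force: [0.3, 0.5, -0.1]
grip_width: 0.0657
finger_force: 0.0
[ 0.4516718  -0.20806662  0.0966815 ]
310.96904798828393 194.7304594201699
841 337.0 104.5 [ 0.46819851 -0.11681756  0.012     ]
```

View pics/c7.png

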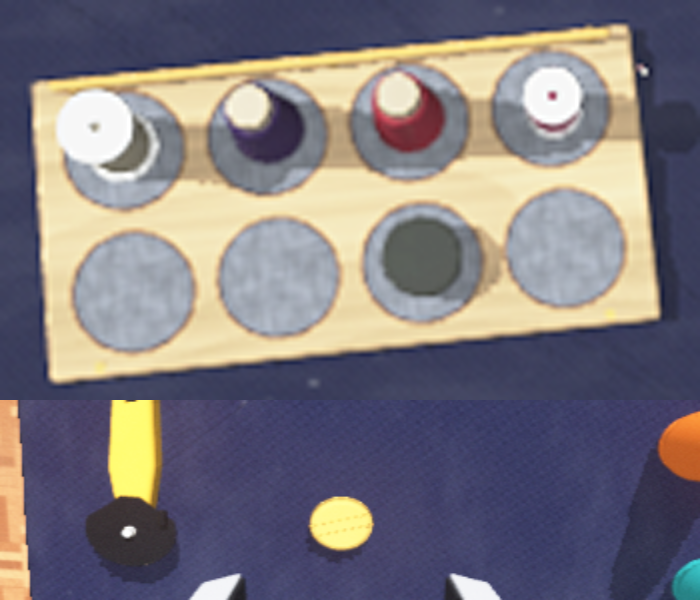

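The tin is flat in its disc at (423,257) and the wax shows at (310,194), as predicted.

```bash
python3 - <<'E'
from h import *
print(p2w('w7',310.5,193.8,.012),p2w('t7',170+(423-1.5)/4,155+(257-1.5)/4,.032))
E
python3 -m pendant '[{"linear":[0,0,-0.2],"yaw":0,"gripper":-0.4},{"linear":[0,0,-0.3],"yaw":0,"gripper":-0.4},{"linear":[0,0,-0.3],"yaw":0,"gripper":-0.4},{"linear":[0,0,-0.2],"yaw":0,"gripper":-0.4},{"linear":[0,0,-0.15],"yaw":0,"gripper":-0.4},{"linear":[0,0,-0.08],"yaw":0,"gripper":-0.4},{"linear":[0,0,0],"yaw":0,"gripper":-0.4},{"linear":[0,0,0],"yaw":0,"gripper":-0.4}]'
```

```text
[ 0.45041925 -0.20843305  0.012     ] [0.49718688 0.09859702 0.032     ]
time_s: 33.75
ee_pos: [0.4522, -0.2095, -0.0255]
tool_rot: [0.675, 0.738, 0.0, 0.001]
force: [-0.2, -0.2, -0.1]
grip_width: 0.0655
finger_force: 0.0
```

```bash
python3 -m pendant '[{"linear":[0,0,0],"yaw":0,"gripper":1},{"linear":[0,0,0],"yaw":0,"gripper":1},{"linear":[0,0,0],"yaw":0,"gripper":1},{"linear":[0,0,0],"yaw":0,"gripper":1},{"linear":[0,0,0],"yaw":0,"gripper":1},{"linear":[0,0,0],"yaw":0,"gripper":1},{"linear":[0,0,0],"yaw":0,"gripper":1},{"linear":[0,0,0],"yaw":0,"gripper":1}]'
python3 -m pendant '[{"linear":[0,0,0.1],"yaw":0,"gripper":1},{"linear":[0,0,0.2],"yaw":0,"gripper":1},{"linear":[0,0,0.3],"yaw":0,"gripper":1},{"linear":[0,0,0.3],"yaw":0,"gripper":1},{"linear":[0,0,0.1],"yaw":0,"gripper":1},{"linear":[0,0,0],"yaw":0,"gripper":1},{"linear":[0,0,0],"yaw":0,"gripper":1},{"linear":[0,0,0],"yaw":0,"gripper":1}]'
```

```text
time_s: 34.75
ee_pos: [0.4516, -0.2091, -0.0262]
tool_rot: [0.675, 0.738, 0.0, 0.0]
force: [-0.7, 0.9, 2.2]
grip_width: 0.0331
finger_force: 30.0
time_s: 35.75
ee_pos: [0.4508, -0.2085, 0.0725]
tool_rot: [0.675, 0.738, -0.0, -0.001]
force: [-0.2, 0.9, -0.3]
grip_width: 0.0327
finger_force: 30.0
```

```bash
python3 -m pendant '[{"linear":[0.03,0.2,0],"yaw":0,"gripper":1},{"linear":[0.045,0.3,0],"yaw":0,"gripper":1},{"linear":[0.045,0.3,0],"yaw":0,"gripper":1},{"linear":[0.045,0.3,0],"yaw":0,"gripper":1},{"linear":[0.045,0.3,0],"yaw":0,"gripper":1},{"linear":[0.045,0.3,0],"yaw":0,"gripper":1},{"linear":[0.045,0.3,0],"yaw":0,"gripper":1},{"linear":[0.045,0.3,0],"yaw":0,"gripper":1}]'
python3 -m pendant '[{"linear":[0.045,0.3,0],"yaw":0,"gripper":1},{"linear":[0.03,0.2,0],"yaw":0,"gripper":1},{"linear":[0.03,0.2,0],"yaw":0,"gripper":1},{"linear":[0.01,0.08,0],"yaw":0,"gripper":1},{"linear":[0,0,0],"yaw":0,"gripper":1},{"linear":[0,0,0],"yaw":0,"gripper":1},{"linear":[0,0,0],"yaw":0,"gripper":1},{"linear":[0,0,0],"yaw":0,"gripper":1}]'
python3 -m pendant '[{"linear":[0,0,-0.1],"yaw":0,"gripper":1},{"linear":[0,0,-0.2],"yaw":0,"gripper":1},{"linear":[0,0,-0.15],"yaw":0,"gripper":1},{"linear":[0,0,-0.1],"yaw":0,"gripper":1},{"linear":[0,0,-0.05],"yaw":0,"gripper":1},{"linear":[0,0,0],"yaw":0,"gripper":1},{"linear":[0,0,0],"yaw":0,"gripper":1},{"linear":[0,0,0],"yaw":0,"gripper":1}]'
```

```text
time_s: 36.75
ee_pos: [0.4854, 0.0232, 0.0734]
tool_rot: [0.675, 0.738, -0.0, -0.0]
force: [-0.3, -0.8, -0.6]
grip_width: 0.0329
finger_force: 30.0
time_s: 37.75
ee_pos: [0.4975, 0.0986, 0.0738]
tool_rot: [0.675, 0.738, -0.0, 0.0]
force: [-0.1, -0.4, -1.3]
grip_width: 0.0326
finger_force: 30.0
time_s: 38.75
ee_pos: [0.498, 0.099, 0.0143]
tool_rot: [0.675, 0.738, 0.0, 0.0]
force: [-0.3, 0.5, 0.2]
grip_width: 0.0324
finger_force: 30.0
```

```bash
python3 -m pendant '[{"linear":[0,0,-0.04],"yaw":0,"gripper":1},{"linear":[0,0,-0.04],"yaw":0,"gripper":1},{"linear":[0,0,0],"yaw":0,"gripper":1},{"linear":[0,0,0],"yaw":0,"gripper":1},{"linear":[0,0,0],"yaw":0,"gripper":1},{"linear":[0,0,0],"yaw":0,"gripper":0},{"linear":[0,0,0],"yaw":0,"gripper":-0.2},{"linear":[0,0,0],"yaw":0,"gripper":-0.3}]'
python3 -m pendant '[{"linear":[0,0,0],"yaw":0,"gripper":-0.3},{"linear":[0,0,0],"yaw":0,"gripper":-0.3},{"linear":[0,0,0.2],"yaw":0,"gripper":-0.3},{"linear":[0,0,0.4],"yaw":0,"gripper":-0.3},{"linear":[0,0,0.4],"yaw":0,"gripper":-0.3},{"linear":[-0.1,-0.3,0.2],"yaw":0,"gripper":-0.3},{"linear":[-0.1,-0.4,0],"yaw":0,"gripper":-0.3},{"linear":[-0.1,-0.4,0],"yaw":0,"gripper":-0.3}]'
python3 -m pendant '[{"linear":[-0.1,-0.4,0],"yaw":0,"gripper":-0.3},{"linear":[-0.1,-0.4,0],"yaw":0,"gripper":-0.3},{"linear":[0,-0.2,0],"yaw":0,"gripper":-0.3},{"linear":[0,0,0],"yaw":0,"gripper":-0.3},{"linear":[0,0,0],"yaw":0,"gripper":-0.3},{"linear":[0,0,0],"yaw":0,"gripper":-0.3},{"linear":[0,0,0],"yaw":0,"gripper":-0.3},{"linear":[0,0,0],"yaw":0,"gripper":-0.3}]'
python3 - <<'E'
from h import *
im,_,_=snap('top','t8'); si,_,_=snap('side','s8')
a=cv2.resize(im[155:255,170:345],None,fx=4,fy=4,interpolation=cv2.INTER_CUBIC)
b=cv2.resize(si[180:310,200:375],None,fx=2,fy=1.5)
c=np.zeros((195,700,3),np.uint8);c[:,:350]=b
cv2.imwrite('pics/c8.png',np.vstack([a,c]))
E
```

```text
time_s: 39.75
ee_pos: [0.4974, 0.099, 0.0055]
tool_rot: [0.675, 0.738, -0.0, -0.0]
force: [0.1, 0.5, 0.3]
grip_width: 0.059
finger_force: 0.0
time_s: 40.75
ee_pos: [0.4674, -0.012, 0.1263]
tool_rot: [0.675, 0.738, 0.0, 0.001]
force: [-0.1, -0.3, 0.2]
grip_width: 0.0611
finger_force: 0.0
time_s: 41.75
ee_pos: [0.4476, -0.1106, 0.1257]
tool_rot: [0.675, 0.738, 0.0, -0.0]
force: [-0.3, -0.9, 0.2]
grip_width: 0.0612
finger_force: 0.0
```

View pics/c8.png

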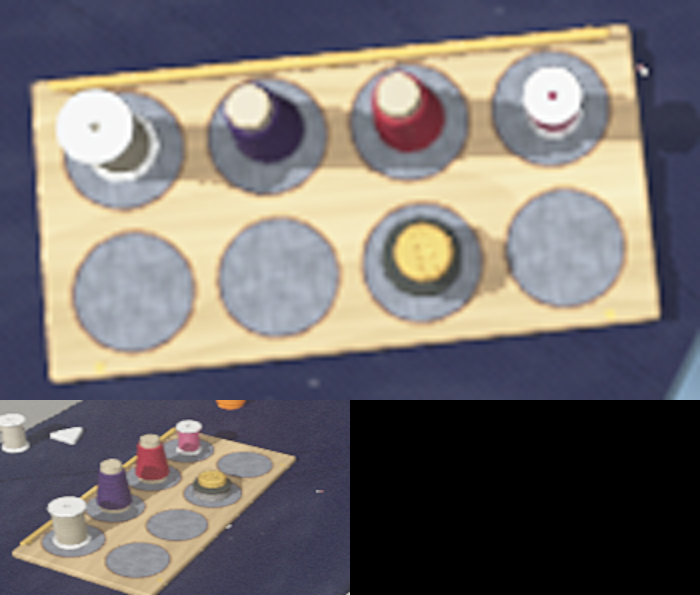

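The wax (424,251) lies flat and centred on the lid once parallax is allowed for, and both cones are upright on their discs. Nothing is in the gripper, so I'm handing in.

```bash
python3 -c "
from rig import manip
print(manip.job_done())"
```

```text
the job is handed in; nothing more can be done
None
```

The tray is set out as asked and handed in at about 42 s: red and purple cones upright on their discs between the spools, the tin flat in front of the red cone, and the beeswax centred on its lid; the first try at the tin closed above it without moving it, and the second gripped it.

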